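# Set the castle nut of a shoemaker's last jack to its cotter hole

## Task

The castle nut that holds the swivelling arm on the king pin of the shoemaker's last jack has worked loose. Turn it clockwise by its hexagon until it bears on its washer and turns firmly, then carry on a little further to the first slot that lines up with the cotter hole (shown by the yellow line on the end of the pin), so that a cotter pin would go straight through; do not go on past that slot and do not back the nut off. Let go of it, and leave the arm with the iron foot and everything else on the bench where they are.

Things in the scene. Friction and masses are not known exactly. Their poses are not given: they have to be found in the camera images.
- nut (a joint): The castle nut's turn relative to its washer, rad; grows as the nut is tightened, clockwise from above. Starts between -1.4 and -0.8 and stops growing at 0, when the nut bears on the washer. In this free part it turns against a steady friction of about 0.2 N m and stays where it is left.
- washer (a joint): Turn of the washer under the nut, rad, clockwise from above. 0 until the nut bears on it; then both turn together against a steady friction of about 0.6 N m, without springing back, so it tells how far the nut was turned on after bearing. The first slot lines up between 0.4 and 0.85, at this washer reading.
- nut_grip (a point): Bright steel castle nut on top of the jack: point on its upright axis at half height of the hexagon, 144 mm above the bench. Hexagon 55 mm across flats, 63.5 mm across corners, from 129 to 158 mm above the bench; over it a round crown, 50 mm across, 9 mm high, with six slots 9 mm wide. x points squarely out of one flat, with a slot above the middle of each flat; z up. It does not sink as it turns.
- slot_a (a point): Nut's axis at the level of the slot floors, 158 mm above the bench; x points along one pair of opposite slots. Turns with the nut; at the moment the nut first bears on its washer, this x is parallel to the x axis of the jack (an edge of its square flange).
- slot_b (a point): Same point; x along the second pair of slots, 60 degrees on.
- slot_c (a point): Same point; x along the third pair of slots, 120 degrees on.
- king_pin: Dark steel king pin, 36 mm thick, upright through the nut; it does not turn. Its end, 171 mm above the bench and 4 mm above the crown, has a yellow painted line across it, parallel to the 7 mm cotter hole that goes through the pin at slot height. x points along hole and line, z up; origin on the axis, 125 mm above the bench.
- jack: Green cast-iron last jack fixed to the bench: flange 150 x 150 mm, round post; pin, washer and nut stand on its axis. Under the nut a dark washer, 72 mm across, top 129 mm above the bench, lies on the arm's round boss, 86 mm across, top at 125 mm. Origin: underside centre; x, y along flange edges.
- iron_foot (a point): Middle of the upturned sole of the iron foot (215 x 76 mm, top 219 mm above the bench) at the end of the jack's green swivelling arm, 178 mm from the nut's axis; the arm's beam is at most 121 mm high. Foot lies across the arm. The arm swivels stiffly (2 N m) and is to stay put.
- cotter: Bystander: steel cotter (split) pin for the nut, 5 mm thick, 89 mm long, lying flat; not used in this task. Origin: its underside near the middle.
- pincers: Bystander: dark lasting pincers, 200 mm long, lying flat. Origin: its underside near the middle.
- hammer: Bystander: shoemaker's hammer with beech handle, 275 mm long, lying flat. Origin: its underside near the middle.
- wooden_last: Bystander: loose beech shoe last, 225 mm long, 90 mm high. Origin: its underside near the middle.
- brush: Bystander: shoe brush, 170 mm long, 43 mm high. Origin: its underside near the middle.
- tack_tin: Bystander: open red tack tin, 84 mm across, 55 mm high. Origin: its underside near the middle.
- glue_jar: Bystander: amber glue jar, 72 mm across, 105 mm high. Origin: its underside near the middle.
- heels: Bystander: two stacked rubber heels, 66 mm long, 32 mm high. Origin: its underside near the middle.

How it is judged (in metres and radians):
On the way:
1. the nut is tightened down until it bears on its washer and has begun to turn firmly with it (value of joint nut above -0.06 rad and value of joint washer above 0.03 rad), for 0.1 s.
At the end, for the whole second after the job is handed in: The nut bears on its washer (not backed off by more than 0.08 rad), has been turned on beyond first bearing by 0.2 to 1.05 rad, and a pair of its slots lies within 0.12 rad (7 degrees) of the cotter hole's direction; the nut is at rest (value of joint nut above -0.08 rad and value of joint washer between 0.2 and 1.05 rad and angle between the x axis of any of slot_a, slot_b, slot_c and the x axis of king_pin, either way round below 0.12 rad and velocity of joint nut between -0.05 and 0.05 rad/s and velocity of joint washer below 0.05 rad/s); the robot touches nothing.
It fails at once if the nut is overtightened, far past the first slot that lines up (more than 1.15 rad beyond first bearing) (value of joint washer above 1.15 rad).
It fails at once if the jack's arm is swung so that the iron foot moves more than 30 mm (distance of iron_foot from where it was at the start of the episode above 0.03 m).
It fails at once if something else on the bench is moved more than 30 mm (distance of any of cotter, pincers, hammer, wooden_last, brush, tack_tin, glue_jar, heels from where it was at the start of the episode above 0.03 m).
It also fails if it takes over 45 s, if anything falls off the work surface, if the arm or the gripper's body presses on something with over 40 N, if the wrist force passes 120 N, or if a joint passes its speed limit or range.

## Robot

A 7-joint arm with a two-finger parallel gripper is mounted at the origin on the work surface. World frame = base frame: x ahead of the robot, y to its left, z up, the work surface at z = 0. Lengths are in m, angles in degrees, forces in N, time in s.
With the tool pointing down it reaches from about 0.425 to 0.875 m from the base axis. Payload 4.7 kg.
Tool frame: the origin (TCP) lies at the very end of the fingers, on their centre line; the grasp point (between the pads) lies 19 mm behind it; z points along the fingers, y is the line along which they close (so a half turn about z gives the same grasp; the last joint's range is limited). The gripper opens to 87 mm and grips with 3 to 60 N. Pads are 19 mm wide; open, the fingers measure 117 mm over their backs; the gripper's body (75 mm by 190 mm) begins 51 mm behind the grasp point.
Start: joints at [-72.932, 18.392, -4.016, 83.108, 1.295, 78.541, -3.26], TCP at [0.182, 0.624, 0.184] pointing down, gripper open.
Joint ranges: [-163.93, 163.93], [-17.29, 119.83], [-79.2, 71.16], [3.27, 140.29], [-89.18, 269.18], [5.43, 117.66], [-154.24, 154.24]. Speed limits (degrees/s): [147.25, 147.25, 180, 180, 180, 180, 180].

## Interface

Orientations are given as [roll, pitch, yaw] about the fixed x, y, z axes, in that order (R = Rz(yaw) Ry(pitch) Rx(roll)).
In Python, from cell import telemetry, cams, env gives the robot as it stands.
- The arm moves only by the tool arm_command, never from a script. Its argument "series" is text: rows parted by semicolons, each of 5 numbers parted by spaces: the shift along the tool's x, y, z in mm, then the turn about the tool's z in rad, then the closure in counts, from 0 (fully open) to 255 (shut). A call has 1 to 20 rows; each row shifts and turns the commanded pose from where the row before left it, along the tool's axes as they then stand; what a row does not reach is not made up. A row lasts 1/12 s, in which the tool goes at most 41.7 mm and 7.16 degrees, less where a joint would pass 70% of its speed; a pose out of reach is approached as far as the arm can. A call is refused whole if a number of a shift passes 41.7 or a number of a turn 0.125, either way. A call with a gripper value outside its range is refused whole. The fingers move at their own pace and stop on an object; "squeeze" is the grip in N (left out, the last holds). Time passes only in rows, so rows that do not move let the fingers close. It gives the time, the measured TCP pose, the force, the opening and the grip force at its end, in the units of the state.
- telemetry.get_obs(): the state, without advancing time (a new reading comes with each control period).
- cams.read_camera(name): name is "scene" or "top" or "wrist"; returns the picture (384x512x3 uint8, blue, green, red); there is no depth.
- cams.calibration(name): a dict with "K" (3x3 intrinsics, pixels), "origin" and "rotation" of the camera in the world; the wrist camera has in their place "hand_eye" (4x4, takes a point from camera to tool coordinates, whose origin is the TCP and whose axes are the flange's). Camera axes: x right, y down, z forward; pixel columns grow to the right and rows downward; lengths in m; the calibration is good to about 2 mm. A picture is of the moment at which its call begins: read the wrist's pose just before it. calibration takes no time and is no camera call.
- env.sign_off(): hands the job in; it is judged then, once.
The state is a dict: "time_s": time; "qpos": joint angles; "joint_velocities": joint speeds; "effort": joint torques, N m; "tool_pos": TCP position; "tool_rot": TCP orientation; "force": force on the tool from outside, world axes, zero at the start; "wrist_torque": the same for the moment, N m; "grip_width": finger opening in m; "grasp_force": force on a finger pad.
Only numpy, scipy, OpenCV 4.12 (cv2) and the standard library are available. Lean on these libraries where they do the work, as an engineer would, in place of code of your own. Each camera call takes 0.05 s, during which the arm holds its last target. There are 200 camera calls.

## Working session

There is one attempt and no reset: what is moved stays moved. The work goes in short steps, Python scripts to look and compute and a tool call to move; the robot and the scene stay as the last step left them, time stands still between calls to the robot, and variables do not carry over. Pictures are saved under pics/ and viewed, at most 10 in all, crops included, and the job is handed in when it is done.

Besides the shell and the picture viewer there is one more tool, called after "Request:" by a JSON object that holds its "fn" and its "kwargs", one argument or row to a line. arm_command: Moves the arm, as the interface text tells. Its arguments: {"type":"object","properties":{"series":{"type":"string"},"squeeze":{"type":"number"}},"required":["series"]}

```bash
mkdir -p pics; ls; python3 - <<'E'
from cell import telemetry,cams,env
import cv2,numpy as np
o=telemetry.get_obs(); print({k:np.round(v,3).tolist() for k,v in o.items()})
a=cams.read_camera("scene");b=cams.read_camera("top")
cv2.imwrite("pics/scene0.png",a);cv2.imwrite("pics/top0.png",b)
for n in("scene","top","wrist"):print(n,cams.calibration(n))
E
```

```text
pics
{'time_s': 0.0, 'qpos': [-72.934, 18.438, -4.015, 83.175, 1.297, 78.539, -3.262], 'joint_velocities': [0.072, -0.057, -0.009, 0.033, 0.048, -0.15, 0.001], 'effort': [-0.0, -49.131, -0.404, -31.251, -0.064, 0.044, 0.0], 'tool_pos': [0.182, 0.623, 0.183], 'tool_rot': [-179.893, 0.008, 163.742], 'force': [0.221, 0.64, -1.018], 'wrist_torque': [0.025, 0.006, 0.014], 'grasp_force': 0.0, 'grip_width': 0.087}
scene {'K': array([[358.40741047,   0.        , 261.11746677],
       [  0.        , 358.40741047, 190.33656275],
       [  0.        ,   0.        ,   1.        ]]), 'origin': array([ 1.08551668, -0.88301983,  0.88811869]), 'rotation': array([-126.19413337,   -1.36774241,   32.61072403])}
top {'K': array([[480.82436166,   0.        , 250.52814417],
       [  0.        , 480.82436166, 185.89194435],
       [  0.        ,   0.        ,   1.        ]]), 'origin': array([ 0.38088442, -0.00691805,  1.46805311]), 'rotation': array([-172.79114998,    0.95766743,  -91.53455595])}
wrist {'K': array([[336.75575909,   0.        , 253.04166529],
       [  0.        , 336.75575909, 192.53689224],
       [  0.        ,   0.        ,   1.        ]]), 'hand_eye': array([[ 7.16565619e-05, -9.58959930e-01, -2.83541616e-01,
         7.79421026e-02],
       [ 9.99999997e-01,  6.10804527e-05,  4.61408637e-05,
        -1.85833118e-04],
       [-2.69283891e-05, -2.83541619e-01,  9.58959931e-01,
        -2.01364334e-01],
       [ 0.00000000e+00,  0.00000000e+00,  0.00000000e+00,
         1.00000000e+00]])}
```

View pics/scene0.png

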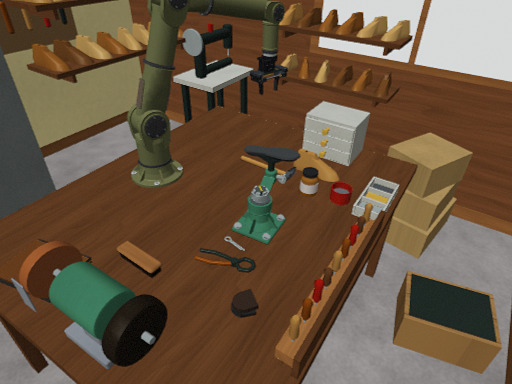

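View pics/top0.png

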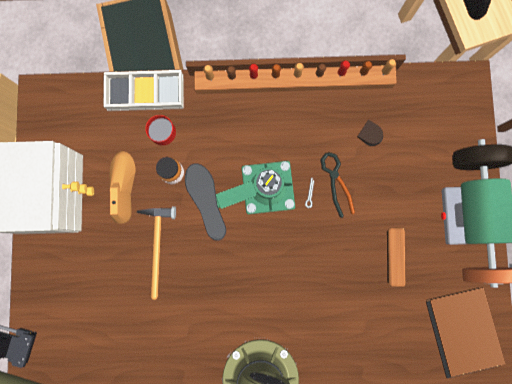

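The top view shows the nut at about (268,181), the yellow line across it, and the arm and foot going left (+y). I'll compute its position and move over it for a wrist look.

```bash
cat > h.py <<'E'
from cell import telemetry,cams,env
import cv2,numpy as np
from scipy.spatial.transform import Rotation as R
def pose():
    o=telemetry.get_obs(); return np.array(o["tool_pos"]),R.from_euler("xyz",o["tool_rot"],degrees=True),o
def cam(n,p=None,r=None):
    c=cams.calibration(n)
    if n=="wrist":
        H=c["hand_eye"]; return c["K"],p+r.apply(H[:3,3]),r.as_matrix()@H[:3,:3]
    return c["K"],np.array(c["origin"]),R.from_euler("xyz",c["rotation"],degrees=True).as_matrix()
def cast(uv,z,K,o,M):
    uv=np.atleast_2d(np.asarray(uv,float)); d=np.c_[uv,np.ones(len(uv))]@np.linalg.inv(K).T@M.T
    return o+d*((z-o[2])/d[:,2])[:,None]
def shift(t):
    p,r,o=pose(); return r.inv().apply(np.asarray(t)-p)*1000
E
python3 - <<'E'
from h import *
print(cast([[268,181]],.171,*cam("top")))
a=cv2.imread("pics/top0.png"); hsv=cv2.cvtColor(a,cv2.COLOR_BGR2HSV)
m=cv2.inRange(hsv,(20,120,120),(35,255,255)); m[:, :240]=0;m[:160]=0;m[205:]=0;m[:,300:]=0
v,u=np.nonzero(m); print(len(u)); q=cast(np.c_[u,v],.171,*cam("top")); c=q.mean(0); print(c)
print(shift([c[0],c[1],.31]), pose()[0])
E
```

```text
[[ 0.5575282  -0.03753026  0.171     ]]
24
[ 0.56112443 -0.04002795  0.171     ]
[-549.8335075  -530.98777713 -125.95024068] [0.18187258 0.62343704 0.18307243]
```

Request:
{"fn": "arm_command", "kwargs": {
  "series": "0 0 -32 0 0;0 0 -32 0 0;0 0 -32 0 0;0 0 -32 0 0"
}}

```text
time_s: 0.43
tool_pos: [0.1819, 0.6235, 0.3129]
tool_rot: [-179.9, 0.0, 163.7]
force: [0.4, 0.8, -0.0]
grip_width: 0.0874
grasp_force: 0.0
```

Request:
{"fn": "arm_command", "kwargs": {
  "series": "-26 -25 0 0 0;-26 -25 0 0 0;-26 -25 0 0 0;-26 -25 0 0 0;-26 -25 0 0 0;-26 -25 0 0 0;-26 -25 0 0 0;-26 -25 0 0 0;-26 -25 0 0 0;-26 -25 0 0 0;-26 -25 0 0 0;-26 -25 0 0 0;-26 -25 0 0 0;-26 -25 0 0 0;-26 -25 0 0 0;-26 -25 0 0 0;-26 -25 0 0 0;-26 -25 0 0 0;-26 -25 0 0 0;-26 -25 0 0 0"
}}

```text
time_s: 2.1
tool_pos: [0.5416, -0.0032, 0.3119]
tool_rot: [180.0, -0.0, 163.8]
force: [0.5, 0.3, 0.2]
grip_width: 0.0866
grasp_force: 0.0
```

```bash
python3 - <<'E'
from h import *
p,r,o=pose(); print(p,o["tool_rot"],o["qpos"],o["time_s"],shift([.56,-.04,.25]))
E
```

```text
[ 0.54156076 -0.00321474  0.31192953] [ 1.79980961e+02 -6.45021449e-03  1.63756555e+02] [-35.39407621   2.90758474  34.70271348  87.37256237  -1.67496793
  90.23690924  73.02374439] 2.1 [-27.99969576 -30.17963128  61.91635314]
```

Request:
{"fn": "arm_command", "kwargs": {
  "series": "-14 -15 0 0 0;-14 -15 0 0 0;0 0 20 0 0;0 0 20 0 0;0 0 20 0 0;0 0 0 0 0;0 0 0 0 0"
}}

```text
time_s: 2.68
tool_pos: [0.5589, -0.038, 0.2512]
tool_rot: [-180.0, -0.1, 163.8]
force: [0.6, 0.1, 1.2]
grip_width: 0.0874
grasp_force: 0.0
```

```bash
python3 - <<'E'
from h import *
p,r,o=pose(); a=cams.read_camera("wrist"); cv2.imwrite("pics/w1.png",a)
np.savez("w1.npz",p=p,q=r.as_quat()); print(p,o["tool_rot"],o["qpos"],o["time_s"])
E
```

```text
[ 0.55888941 -0.03804965  0.25124959] [-1.79951996e+02 -1.32231556e-01  1.63750337e+02] [-32.34807706   6.41003815  36.80123991  91.21234432  -3.83765705
  83.8007785   78.45569823] 2.6833
```

View pics/w1.png

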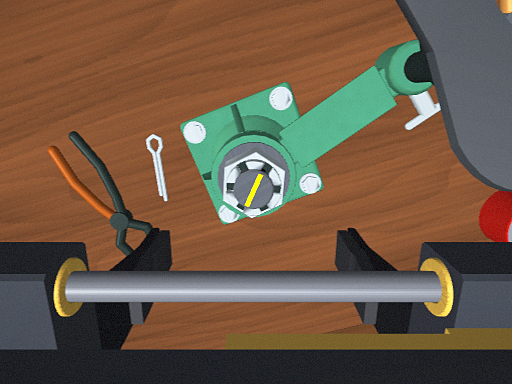

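The wrist view shows the nut at (255,187), the yellow line from about (247,206) to (262,173), and the flange bolts at (195,132), (281,98), (311,184) and (229,213). Next I'll measure the angles of the line, the slots and the flange.

```bash
cat > meas.py <<'E'
from h import *
def line(a,C,z=.171):
    hsv=cv2.cvtColor(a,cv2.COLOR_BGR2HSV)
    m=cv2.inRange(hsv,(22,120,110),(35,255,255)); n,l,s,cc=cv2.connectedComponentsWithStats(m)
    k=[i for i in range(1,n) if s[i,4]>25]; 
    return m,l,s,cc,k
def rect(a,C,c,z,half=.045,px=10):  # top-down plane image, px per mm; x right, y up
    K,o,M=C; w=[[c[0]-half,c[1]+half],[c[0]+half,c[1]+half],[c[0]+half,c[1]-half],[c[0]-half,c[1]-half]]
    P=np.c_[np.array(w),[z]*4]; q=(P-o)@M; q=q@K.T; q=q[:,:2]/q[:,2:]
    n=int(half*2000*px); H=cv2.getPerspectiveTransform(q.astype(np.float32),np.float32([[0,0],[n,0],[n,n],[0,n]]))
    return cv2.warpPerspective(a,H,(n,n),flags=cv2.INTER_CUBIC)
E
python3 - <<'E'
from meas import *
d=np.load("w1.npz"); a=cv2.imread("pics/w1.png"); C=cam("wrist",d["p"],R.from_quat(d["q"]))
m,l,s,cc,k=line(a,C)
i=min(k,key=lambda i:np.hypot(*(cc[i]-[255,188]))); v,u=np.nonzero(l==i)
P=cast(np.c_[u,v],.171,*C); c=P.mean(0); ev=np.linalg.svd(P[:,:2]-c[:2])[2][0]
print("line c",c,"ang",np.degrees(np.arctan2(ev[1],ev[0]))%180,s[i])
B=cast([[195,132],[281,98],[311,184],[229,213]],.02,*C)[:,:2]; print(B.mean(0))
for j in range(4):
    e=B[(j+1)%4]-B[j]; print("edge",np.linalg.norm(e),np.degrees(np.arctan2(e[1],e[0]))%90)
x=rect(a,C,c,.167,px=6); np.save("c1.npy",c); cv2.imwrite("pics/r1.png",x); print(x.shape)
E
```

```text
line c [ 0.56142023 -0.03878264  0.171     ] ang 140.53053042921502 [245 174  18  33 173]
[ 0.56218554 -0.03808465]
edge 0.11617187035157861 4.766718751643978
edge 0.11796437889864554 4.842708603817674
edge 0.11720219895137626 4.194441564294223
edge 0.11679689047420294 4.340895039450828
(540, 540, 3)
```

View pics/r1.png

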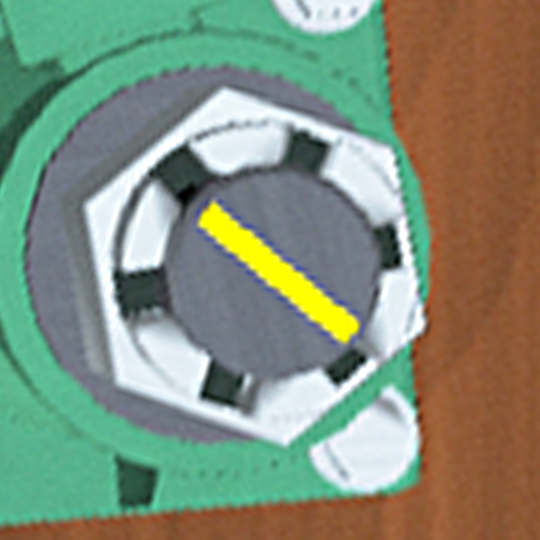

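Slots are at about 10.3° mod 60, the yellow line is at 140.5° and the flange at 4.5°. That gives about 66° of free turn, then 44° after bearing, for a total of about 110° (1.92 rad) clockwise. Next I align the fingers with the flat normal at 70.3° and check which way joint 7 goes.

Request:
{"fn": "arm_command", "kwargs": {
  "series": "-3 0 0 0.06 0;0 0 0 0 0;0 0 0 0 0"
}}

```text
time_s: 2.98
tool_pos: [0.5633, -0.0391, 0.2534]
tool_rot: [180.0, 0.1, 160.4]
force: [-0.7, -0.2, 0.6]
grip_width: 0.0872
grasp_force: 0.0
```

```bash
python3 - <<'E'
from h import *
p,r,o=pose(); print(p,o["tool_rot"],o["qpos"],o["wrist_torque"],shift([.5617,-.0385,.135]))
E
```

```text
[ 0.56328751 -0.03907806  0.25341228] [1.79954140e+02 1.06805777e-01 1.60384877e+02] [-32.35443008   6.79032106  37.13469735  90.65361631  -4.13376392
  83.82441741  75.40847466] [0.01798367 0.00792524 0.00295993] [ 1.91017337e+00 -8.31855510e-02  1.18408901e+02]
```

Request:
{"fn": "arm_command", "kwargs": {
  "series": "2 0 20 0 0;0 0 20 0 0;0 0 20 0 0;0 0 20 0 0;0 0 18 0 0;0 0 10 0 0;0 0 9 0 0;0 0 0 0 0;0 0 0 0 0"
}}

```text
time_s: 3.73
tool_pos: [0.5611, -0.0384, 0.1356]
tool_rot: [180.0, 0.0, 160.3]
force: [-0.5, 0.0, 0.9]
grip_width: 0.0871
grasp_force: 0.0
```

```bash
python3 - <<'E'
from h import *
p,r,o=pose(); print(p,o["tool_rot"],o["force"],o["wrist_torque"],shift([.5617,-.0385,.135]))
a=cams.read_camera("wrist"); cv2.imwrite("pics/w2.png",a)
E
```

```text
[ 0.56109263 -0.0383612   0.13562878] [1.79987299e+02 3.36785855e-02 1.60327528e+02] [-0.49006496  0.02516023  0.94422124] [-0.0143196  -0.02994152 -0.02422994] [-0.61827245  0.07362884  0.62915617]
```

View pics/w2.png

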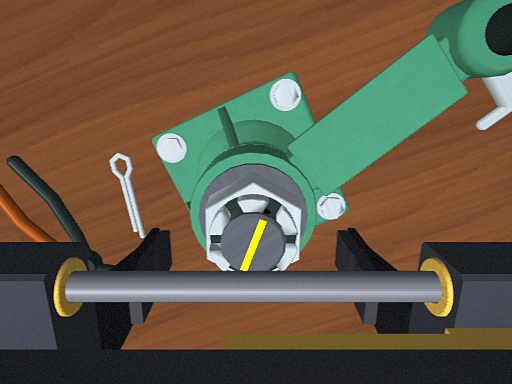

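The nut sits centred between the fingers (centre column about 254, fingers at 165 and 345), with its side flats parallel to them. Closing now.

Request:
{"fn": "arm_command", "kwargs": {
  "series": "0 0 0 0 120;0 0 0 0 255;0 0 0 0 255;0 0 0 0 255;0 0 0 0 255;0 0 0 0 255;0 0 0 0 255;0 0 0 0 255",
  "squeeze": 50
}}

```text
time_s: 4.45
tool_pos: [0.5607, -0.0384, 0.135]
tool_rot: [180.0, -0.0, 160.3]
force: [0.2, -0.1, -0.0]
grip_width: 0.0418
grasp_force: 0.0
```

```bash
python3 - <<'E'
from h import *
p,r,o=pose(); print(p,o["tool_rot"],o["force"],o["wrist_torque"])
E
```

```text
[ 0.56068653 -0.03839638  0.13503552] [ 1.79997716e+02 -1.64455600e-03  1.60300824e+02] [ 0.1630008  -0.12873711 -0.03394284] [ 0.00742236  0.019942   -0.00856798]
```

```bash
python3 - <<'E'
from h import *
o=telemetry.get_obs(); print(o["grip_width"],o["grasp_force"])
a=cams.read_camera("wrist"); cv2.imwrite("pics/w3.png",a)
o=telemetry.get_obs(); print(o["grip_width"],o["grasp_force"])
E
```

```text
0.04178488202908782 0.0
0.037583333746802935 0.0
```

View pics/w3.png

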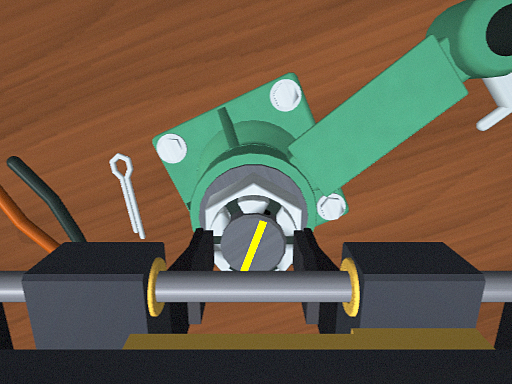

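The fingers have closed to about 40 mm without touching anything, and their visible tips cross over the nut's edges. They look to be above the crown, so I'll check from the side.

```bash
python3 - <<'E'
from h import *
a=cams.read_camera("scene"); b=cv2.resize(a[130:245,190:340],None,fx=5,fy=5,interpolation=cv2.INTER_CUBIC); cv2.imwrite("pics/s1.png",b); cv2.imwrite("pics/s1full.png",a)
K,o,M=cam("scene"); p,r,_=pose()
for d in(0,-.019,-.04,-.07):
    q=K@(M.T@(p+r.apply([0,0,d])-o)); print(d,(q[:2]/q[2]-[190,130])*5)
q=K@(M.T@(np.array([.5615,-.0386,.171])-o)); print("pin top",(q[:2]/q[2]-[190,130])*5)
o=telemetry.get_obs(); print(o["grip_width"],o["grasp_force"],o["time_s"])
E
```

```text
0 [348.61323946 331.37787706]
-0.019 [349.20815016 309.42331309]
-0.04 [349.87837345 284.6894159 ]
-0.07 [350.85974213 248.47301974]
pin top [350.54906696 290.0165994 ]
0.03366341379643851 0.0 4.55
```

View pics/s1.png

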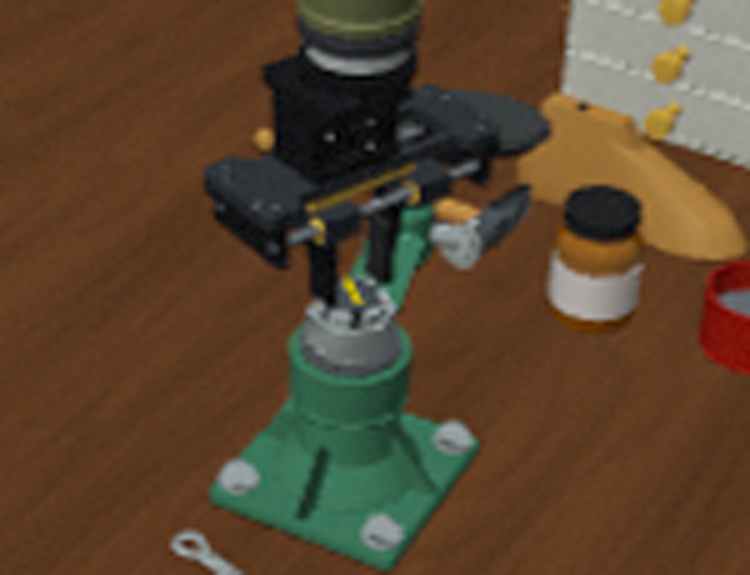

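The side view shows the finger tips at crop rows 283–300, level with the pin top (row 290). So the real tips are about 38 mm above the reported TCP. I'll open, descend about 35 mm further while watching the force, and close again.

Request:
{"fn": "arm_command", "kwargs": {
  "series": "0 0 0 0 0;0 0 0 0 0;0 0 0 0 0;0 0 0 0 0;0 0 0 0 0;0 0 0 0 0;0 0 0 0 0;0 0 0 0 0;0 0 0 0 0;0 0 0 0 0"
}}

```text
time_s: 5.38
tool_pos: [0.5608, -0.0384, 0.1351]
tool_rot: [180.0, 0.0, 160.3]
force: [0.6, -0.7, -0.4]
grip_width: 0.0855
grasp_force: 0.0
```

Request:
{"fn": "arm_command", "kwargs": {
  "series": "0 0 6 0 0;0 0 6 0 0;0 0 6 0 0;0 0 6 0 0;0 0 5 0 0;0 0 4 0 0;0 0 0 0 0;0 0 0 0 0"
}}

```text
time_s: 6.05
tool_pos: [0.5606, -0.0384, 0.1018]
tool_rot: [-180.0, -0.0, 160.3]
force: [-0.5, -0.1, 0.4]
grip_width: 0.0869
grasp_force: 0.0
```

Request:
{"fn": "arm_command", "kwargs": {
  "series": "0 0 0 0 255;0 0 0 0 255;0 0 0 0 255;0 0 0 0 255;0 0 0 0 255;0 0 0 0 255;0 0 0 0 255;0 0 0 0 255",
  "squeeze": 50
}}

```text
time_s: 6.72
tool_pos: [0.5608, -0.0384, 0.1022]
tool_rot: [180.0, 0.0, 160.3]
force: [0.0, -0.3, 1.2]
grip_width: 0.0547
grasp_force: 50.0
```

```bash
python3 - <<'E'
from h import *
p,r,o=pose(); print(p,o["tool_rot"],o["force"],o["wrist_torque"],o["grip_width"],o["grasp_force"])
E
```

```text
[ 0.56076997 -0.03836741  0.10217089] [1.79990430e+02 7.76936001e-03 1.60302609e+02] [ 0.01849184 -0.33456869  1.1799916 ] [-0.04287959  0.09214221  0.01768021] 0.05467971955738878 49.99962508678436
```

The hexagon is gripped: 54.7 mm at 50 N with almost no side force. Now turning, target yaw about 50.5°.

Request:
{"fn": "arm_command", "kwargs": {
  "series": "0 0 0 0.05 255;0 0 0 0.05 255;0 0 0 0.05 255;0 0 0 0.05 255;0 0 0 0.05 255;0 0 0 0.05 255;0 0 0 0.05 255;0 0 0 0.05 255;0 0 0 0.05 255;0 0 0 0.05 255;0 0 0 0.05 255;0 0 0 0.05 255"
}}

```text
time_s: 7.72
tool_pos: [0.5611, -0.0381, 0.1022]
tool_rot: [180.0, 0.0, 125.8]
force: [0.4, -0.1, -0.3]
grip_width: 0.0545
grasp_force: 50.0
```

```bash
python3 - <<'E'
from h import *
p,r,o=pose(); print(p,o["tool_rot"],o["force"],o["wrist_torque"],o["qpos"][6])
E
```

```text
[ 0.56105379 -0.03805995  0.1021807 ] [1.79961260e+02 1.57968915e-02 1.25840882e+02] [ 0.41663286 -0.11965643 -0.32871363] [ 0.02027558 -0.0889019   0.22071073] 44.781975121975854
```

Request:
{"fn": "arm_command", "kwargs": {
  "series": "0 0 0 0.05 255;0 0 0 0.05 255;0 0 0 0.05 255;0 0 0 0.05 255;0 0 0 0.05 255;0 0 0 0.05 255;0 0 0 0.05 255;0 0 0 0.05 255;0 0 0 0.05 255"
}}

```text
time_s: 8.47
tool_pos: [0.5614, -0.038, 0.1022]
tool_rot: [179.9, 0.0, 100.1]
force: [2.3, 0.9, -1.1]
grip_width: 0.0551
grasp_force: 50.0
```

```bash
python3 -c "
from h import *
p,r,o=pose(); print(o['tool_rot'],o['force'],o['wrist_torque'])"
```

```text
[1.79923126e+02 4.75732939e-03 1.00060886e+02] [ 2.28063655  0.86501511 -1.13166161] [-0.07842522 -0.25422896  0.188655  ]
```

Request:
{"fn": "arm_command", "kwargs": {
  "series": "0 0 0 0.05 255;0 0 0 0.05 255;0 0 0 0.05 255;0 0 0 0.05 255;0 0 0 0.05 255"
}}

```text
time_s: 8.88
tool_pos: [0.5615, -0.038, 0.1022]
tool_rot: [179.9, 0.0, 85.8]
force: [1.7, 0.4, -0.5]
grip_width: 0.0548
grasp_force: 50.0
```

```bash
python3 -c "
from h import *
p,r,o=pose(); print(p,o['tool_rot'],o['force'],o['wrist_torque'])"
```

```text
[ 0.56153007 -0.03799863  0.10220394] [1.79906561e+02 1.01801972e-02 8.58142643e+01] [ 1.70751001  0.36385898 -0.46603661] [ 0.02293781 -0.34160309  0.58498522]
```

Torque rose from 0.19 to 0.58 N m between yaw 100° and 86°, so bearing fits the predicted 94.5°. About 0.62 rad remain.

Request:
{"fn": "arm_command", "kwargs": {
  "series": "0 0 0 0.05 255;0 0 0 0.05 255;0 0 0 0.05 255;0 0 0 0.05 255;0 0 0 0.05 255;0 0 0 0.05 255;0 0 0 0.05 255;0 0 0 0.05 255;0 0 0 0.05 255;0 0 0 0.05 255;0 0 0 0.05 255;0 0 0 0.04 255;0 0 0 0 255;0 0 0 0 255"
}}

```text
time_s: 10.05
tool_pos: [0.5619, -0.0382, 0.1022]
tool_rot: [179.9, -0.1, 52.1]
force: [4.4, -0.2, -3.1]
grip_width: 0.0549
grasp_force: 50.0
```

```bash
python3 - <<'E'
from meas import *
p,r,o=pose(); print(p,o['tool_rot'],o['force'],o['wrist_torque'])
a=cams.read_camera("wrist"); cv2.imwrite("pics/w4.png",a)
cv2.imwrite("pics/r4.png",rect(a,cam("wrist",p,r),[.5615,-.0386],.167,px=6))
E
```

```text
[ 0.56191521 -0.03819224  0.10224544] [ 1.79880228e+02 -7.93446433e-02  5.20958129e+01] [ 4.44153985 -0.1915795  -3.14054486] [-0.10789731 -0.91653769  0.14786049]
```

View pics/r4.png

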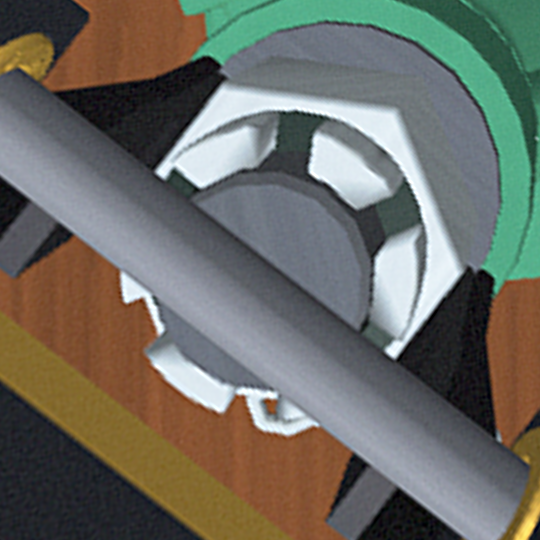

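The rod hides the yellow line, but the flats are still square between the fingers. I'll turn the last 0.025 rad, let go, rise and check.

Request:
{"fn": "arm_command", "kwargs": {
  "series": "0 0 0 0.025 255;0 0 0 0 255;0 0 0 0 255;0 0 0 0 0;0 0 0 0 0;0 0 0 0 0;0 0 0 0 0;0 0 0 0 0;0 0 0 0 0;0 0 0 0 0"
}}

```text
time_s: 10.93
tool_pos: [0.5606, -0.0384, 0.102]
tool_rot: [-180.0, 0.0, 50.6]
force: [0.5, 0.3, -0.8]
grip_width: 0.0859
grasp_force: 0.0
```

Request:
{"fn": "arm_command", "kwargs": {
  "series": "0 0 -10 0 0;0 0 -20 0 0;0 0 -30 0 0;0 0 -30 0 0;0 0 -30 0 0;0 0 -30 0 0;0 0 0 0 0;0 0 0 0 0;0 0 0 0 0"
}}

```text
time_s: 11.68
tool_pos: [0.5604, -0.0384, 0.252]
tool_rot: [-180.0, -0.0, 50.6]
force: [1.2, 0.0, 0.1]
grip_width: 0.087
grasp_force: 0.0
```

```bash
python3 - <<'E'
from meas import *
p,r,o=pose(); print(p,o['tool_rot'],o['force'])
a=cams.read_camera("wrist"); cv2.imwrite("pics/w5.png",a); C=cam("wrist",p,r)
m,l,s,cc,k=line(a,C)
for i in k:
    v,u=np.nonzero(l==i); P=cast(np.c_[u,v],.171,*C); c=P.mean(0)
    if np.hypot(*(c[:2]-[.5615,-.0386]))<.02:
        ev=np.linalg.svd(P[:,:2]-c[:2])[2][0]; print(c,np.degrees(np.arctan2(ev[1],ev[0]))%180)
cv2.imwrite("pics/r5.png",rect(a,C,[.5615,-.0386],.167,px=6))
E
```

```text
[ 0.56043951 -0.0383509   0.25198192] [-1.79975996e+02 -1.11974037e-02  5.05784726e+01] [1.16892667 0.01212549 0.10237152]
[ 0.5609043 -0.0391005  0.171    ] 140.5955288129799
```

View pics/r5.png

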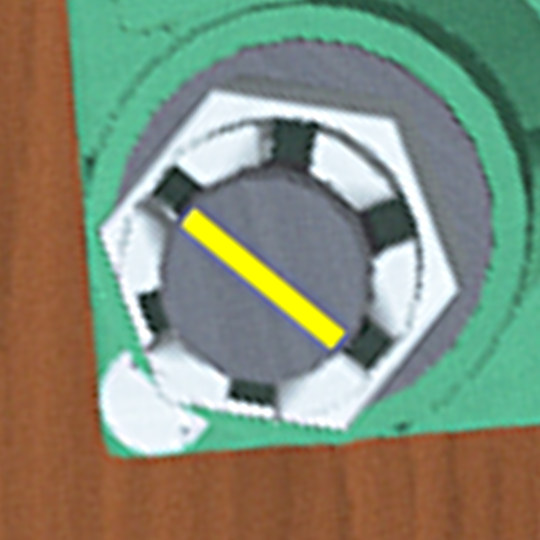

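The slots are at 20.7° mod 60 and the line is at 20.6°, so they line up to within about 0.1°. The gripper is clear, so I'm handing in.

```bash
python3 -c "
from cell import env
print(env.sign_off())"
```

```text
the job is handed in; nothing more can be done
None
```

The castle nut bears on its washer and was turned on about 0.77 rad to the first slot, lined up with the cotter hole to within about 1°; the gripper has let go and is clear, and the job is handed in with no verdict returned.

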